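# Rerack four finds in reverse order

## Task

The four finds in the grey rack stand in the order they were dug up, counted from the rack's blue end; move them to the brown wooden archive rack in the reverse order, so that the find nearest the blue block in the grey rack ends up in the cell farthest from the blue block in the wooden rack, and so on down the row. Stand each one upright on the floor of its own cell and let go of it.

Things in the scene. Friction and masses are not known exactly. Their poses are not given: they have to be found in the camera images.
- dig_rack: Grey plastic rack, fixed; holds the four finds at the start, one per cell. 262 x 70 mm in x, y. Four open cells in a row along x, centres at x = -96, -32, +32, +96 mm (y = 0), each 58 x 58 mm inside; floor 4 mm thick, walls 6 mm thick, tops at 14 mm. Outside its -x end: a bright blue block 14 x 70 mm, 22 mm high. Origin: centre of the underside, on the table.
- archive_rack: Brown wooden rack, fixed; empty at the start. Its cells have no tiles. 262 x 70 mm in x, y. Four open cells in a row along x, centres at x = -96, -32, +32, +96 mm (y = 0), each 58 x 58 mm inside; floor 4 mm thick, walls 6 mm thick, tops at 14 mm. Outside its -x end: a bright blue block 14 x 70 mm, 22 mm high. Origin: centre of the underside, on the table.
- juglet: Small closed orange-red clay juglet, round, 78 mm tall; belly 38 mm across with straight sides from 12 to 56 mm above its foot, then a narrow neck 18 mm and a lip 26 mm across; 0.08 to 0.17 kg. Origin: centre of its foot; z up along its axis; its foot starts 7 mm above the table, standing on its tile.
- loom_weight: Dark slate-grey square loom weight, 36 x 36 mm with straight sides up to 58 mm, a 28 mm square cap above, 68 mm tall, a pale dot on two faces; faces within 0.1 rad of the grey rack's axes; x and y axes normal to its faces; 0.11 to 0.23 kg. Origin: centre of its foot; z up along its axis; its foot starts 7 mm above the table, standing on its tile.
- pestle: White marble pestle, round, 36 mm across with straight sides to 60 mm, domed top at 72 mm; 0.12 to 0.26 kg. Origin: centre of its foot; z up along its axis; its foot starts 7 mm above the table, standing on its tile.
- beaker: Green-glazed open beaker, round, 66 mm tall, 38 mm across at the foot widening to 42 mm at the rim, wall 4 mm; 0.07 to 0.14 kg; may be gripped firmly by its outside. Origin: centre of its foot; z up along its axis; its foot starts 7 mm above the table, standing on its tile.
- juglet_tile: Yellow layer tile, 56 x 56 x 3 mm, fixed on the floor of the grey rack's cell in which the juglet stands at the start (its yellow rim shows around the foot). It stays there and so keeps the record of the old order. Origin: centre of its underside, 4 mm above the table.
- loom_weight_tile: Orange layer tile, 56 x 56 x 3 mm, fixed on the floor of the grey rack's cell in which the loom weight stands at the start (its orange rim shows around the foot). It stays there and so keeps the record of the old order. Origin: centre of its underside, 4 mm above the table.
- pestle_tile: Red layer tile, 56 x 56 x 3 mm, fixed on the floor of the grey rack's cell in which the pestle stands at the start (its red rim shows around the foot). It stays there and so keeps the record of the old order. Origin: centre of its underside, 4 mm above the table.
- beaker_tile: White layer tile, 56 x 56 x 3 mm, fixed on the floor of the grey rack's cell in which the beaker stands at the start (its white rim shows around the foot). It stays there and so keeps the record of the old order. Origin: centre of its underside, 4 mm above the table.
Not all that is in view belongs to the job. What is shaped like the loom_weight but yellow is not meant.

How it is judged:
By the outcome, as a careful person would: the job done as asked, in the order asked, and still so for the second after the job is handed in, with the robot touching nothing.
It also fails if it takes over 109 s, if anything falls off the work surface, if the arm or the gripper's body presses on something with over 40 N, if the wrist force passes 120 N, or if a joint passes its speed limit or range.

## Robot

A 6-joint arm with a two-finger parallel gripper is mounted at the origin on the work surface. World frame = base frame: x ahead of the robot, y to its left, z up, the work surface at z = 0. Lengths are in m, angles in degrees, forces in N, time in s.
With the tool pointing down it reaches from about 0.25 to 0.725 m from the base axis. Payload 9.7 kg.
Tool frame: the origin (TCP) lies on the mounting face of the last link; the fingertips stand 173 mm ahead of it and the grasp point (between the pads) lies 155 mm ahead of it; z points along the fingers, y is the line along which they close (so a half turn about z gives the same grasp; the last joint's range is limited). The gripper opens to 85 mm and grips with 20 to 120 N. Pads are 22 mm wide; open, the fingers measure 114 mm over their backs; the gripper's body (76 mm by 85 mm) begins 54 mm behind the grasp point. The pads swing forward as they close: fully open they stand 13 mm farther back than shut.
Start: joints at [65.89, 4.979, 10.078, 95.1, 0, 90], TCP at [0.225, 0.502, 0.405] pointing down, gripper open.
Joint ranges: [-179.16, 179.16], [-48.56, 103.87], [-65.8, 70.77], [-126.05, 130.52], [-82.76, 87.17], [-180, 180]. Speed limits (degrees/s): [127.2, 127.2, 147.25, 180, 180, 180].

## Interface

Orientations are given as [roll, pitch, yaw] about the fixed x, y, z axes, in that order (R = Rz(yaw) Ry(pitch) Rx(roll)).
In Python, from workcell import bot, camera, camera_model, outline_of, pinpoint gives the robot as it stands.
- The arm moves only by the tool move_arm, never from a script. Its arguments are lists of equal length, an entry for each row: "jaw": the closure, from 0 (fully open) to 1 (shut); "delta_pos": the shift along the world's x, y, z in m, a list of three; "yaw": the turn about the world's z in rad. In form: {"jaw": [jaw, ...], "delta_pos": [[dx, dy, dz], ...], "yaw": [yaw, ...]}. A call has 1 to 10 rows; each row shifts and turns the commanded pose from where the row before left it; what a row does not reach is not made up. A row lasts 1/12 s, in which the tool goes at most 41.7 mm and 7.16 degrees, less where a joint would pass 70% of its speed; a pose out of reach is approached as far as the arm can. A call with a gripper value outside its range is refused whole. The fingers move at their own pace and stop on an object; "force" is the grip in N (left out, the last holds). Time passes only in rows, so rows that do not move let the fingers close. It gives the time, the measured TCP pose, the force, the opening and the grip force at its end, in the units of the state.
- bot.get_obs(): the state, without advancing time (a new reading comes with each control period).
- camera(name): name is "scene" or "top"; returns the picture (420x560x3 uint8, red, green, blue); there is no depth.
- camera_model(name): a dict with "fx", "fy", "cx", "cy" (pixels), "k1" (the pictures are not rectified: a ray, as slopes to the right and down, at radius r is drawn at 1 + k1 r^2 times it, then the intrinsics apply), "R" (3x3) and "t" (3): a world point X has camera coordinates R X + t. Camera axes: x right, y down, z forward; pixel columns grow to the right and rows downward; lengths in m; the calibration is good to about 2 mm. A picture is of the moment at which its call begins. camera_model takes no time and is no camera call.
- bot.job_done(): hands the job in; it is judged then, once.
Trained networks look in the newest picture that a camera, given by its name, has taken for a name from the list of things; names that differ only in an ending like _2 or _b are one class to them, and where a whole thing is asked for, a point or a joint stands for the part that bears it (a point fixed in the world has none). Each returns a list of dicts, best first, with "confidence" (0 to 1); they miss things now and then, are a little off and sometimes report something else, mostly with a low value. They report only what shows in the picture. A call takes as long as a camera call. They do not tell look-alikes from the thing itself.
- outline_of(camera, thing): "mask" (420x560 bool, what is visible of it) and "xy" ([column, row] in pixels, amid what is visible of it).
- pinpoint(camera, thing): "xy" ([column, row] in pixels: a listed point, or the origin of a listed thing).
The state is a dict: "time": time; "q": joint angles; "qd": joint speeds; "joint_efforts": joint torques, N m; "ee_pos": TCP position; "tcp_rot": TCP orientation; "wrist_force": force on the tool from outside, world axes, zero at the start; "torque": the same for the moment, N m; "opening": finger opening in m; "grasp_force": force on a finger pad.
Only numpy, scipy, OpenCV 4.12 (cv2) and the standard library are available. Lean on these libraries where they do the work, as an engineer would, in place of code of your own. Each camera call takes 0.05 s, during which the arm holds its last target. There are 200 camera calls.

## Working session

There is one attempt and no reset: what is moved stays moved. The work goes in short steps, Python scripts to look and compute and a tool call to move; the robot and the scene stay as the last step left them, time stands still between calls to the robot, and variables do not carry over. Pictures are saved under pics/ and viewed, at most 14 in all, crops included, and the job is handed in when it is done.

Besides the shell and the picture viewer there is one more tool, called after ">>>" as name([rows], argument=value, ...), one row to a line, values as JSON. move_arm: Moves the arm, as the interface text tells. Its arguments: {"type":"object","properties":{"jaw":{"type":"array"},"delta_pos":{"type":"array"},"yaw":{"type":"array"},"force":{"type":"number"}},"required":["jaw","delta_pos","yaw"]}

```bash
mkdir -p pics
cat > h.py <<'E'
import numpy as np, cv2
from workcell import bot, camera, camera_model, outline_of, pinpoint
def ray(cam,uv):
    m=camera_model(cam); d=np.array([(uv[0]-m["cx"])/m["fx"],(uv[1]-m["cy"])/m["fy"]]); s=d.copy()
    for _ in range(20): s=d/(1+m["k1"]*(s@s))
    R=np.array(m["R"]); t=np.array(m["t"]); return -R.T@t, R.T@np.array([s[0],s[1],1])
def at(cam,uv,z):
    c,d=ray(cam,uv); return c+d*(z-c[2])/d[2]
def proj(cam,X):
    m=camera_model(cam); p=np.array(m["R"])@np.array(X)+np.array(m["t"]); s=p[:2]/p[2]; s=s*(1+m["k1"]*(s@s))
    return np.array([s[0]*m["fx"]+m["cx"],s[1]*m["fy"]+m["cy"]])
def save(n,im): cv2.imwrite("pics/"+n,np.ascontiguousarray(im[:,:,::-1]))
E
python3 - <<'E'
from h import *
for c in("top","scene"):
    im=camera(c); save(c+"1.png",im); np.save(c+"1.npy",im)
    print(c,"cam pos",ray(c,(280,210))[0].round(3))
    for n,z in [("dig_rack",0),("archive_rack",0),("juglet",.007),("loom_weight",.007),("pestle",.007),("beaker",.007),("juglet_tile",.004),("loom_weight_tile",.004),("pestle_tile",.004),("beaker_tile",.004)]:
        for r in pinpoint(c,n)[:3]: print(n,np.round(r["xy"],1),round(r["confidence"],2),at(c,r["xy"],z).round(4)[:2])
o=bot.get_obs(); print(o["time"],o["ee_pos"],o["tcp_rot"],o["opening"])
E
```

```text
top cam pos [ 0.414 -0.009  1.038]
dig_rack [171.7 240. ] 0.8 [0.5064 0.1868]
archive_rack [364.2 231. ] 0.92 [ 0.5179 -0.1848]
archive_rack [178.4 252.4] 0.26 [0.4823 0.1737]
juglet [165.6 221. ] 0.6 [0.5426 0.1976]
loom_weight [176.6 252. ] 0.66 [0.4827 0.1759]
loom_weight [253.7 245.4] 0.65 [0.4931 0.0285]
pestle [162.2 191.2] 0.56 [0.6009 0.2049]
beaker [186.5 285.1] 0.86 [0.4196 0.1568]
juglet_tile [168.6 220.1] 0.64 [0.5446 0.1923]
loom_weight_tile [174.6 255.5] 0.81 [0.4762 0.1803]
loom_weight_tile [176.8 251.8] 0.33 [0.4832 0.176 ]
pestle_tile [155.7 190.3] 0.92 [0.6034 0.2183]
beaker_tile [186.5 282.4] 0.82 [0.4247 0.1573]
scene cam pos [1.453 0.012 0.644]
dig_rack [368.3 233.4] 0.83 [0.5093 0.1839]
archive_rack [191.7 233.9] 0.91 [ 0.5119 -0.1895]
juglet [375.1 238.4] 0.66 [0.5377 0.1936]
juglet [375.2 240.6] 0.46 [0.5456 0.1927]
loom_weight [294.4 231.3] 0.96 [0.5121 0.0279]
loom_weight [366.4 223.3] 0.71 [0.4811 0.1828]
loom_weight [375.1 242.1] 0.5 [0.5509 0.1918]
pestle [388.5 253.9] 0.75 [0.5911 0.2125]
pestle [375.5 238.4] 0.16 [0.5377 0.1944]
juglet_tile [376.3 240.3] 0.53 [0.5403 0.196 ]
loom_weight_tile [367.  224.6] 0.56 [0.4816 0.1843]
pestle_tile [390.  260.6] 0.55 [0.6089 0.2129]
beaker_tile [354. 210.] 0.57 [0.4221 0.1627]
1.1 [0.22467036 0.50201883 0.4046642 ] [-1.79999114e+02  2.96224001e-03  1.55894005e+02] 0.0855020889610048
```

View pics/top1.png

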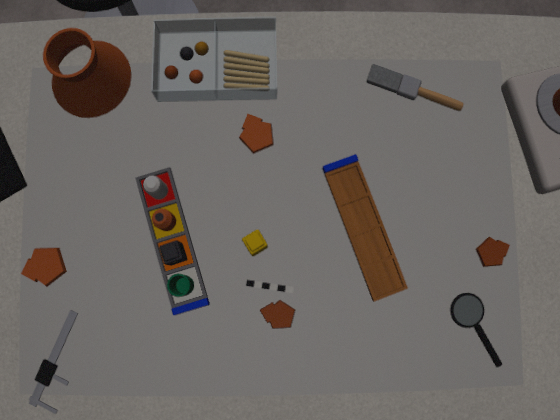

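View pics/scene1.png

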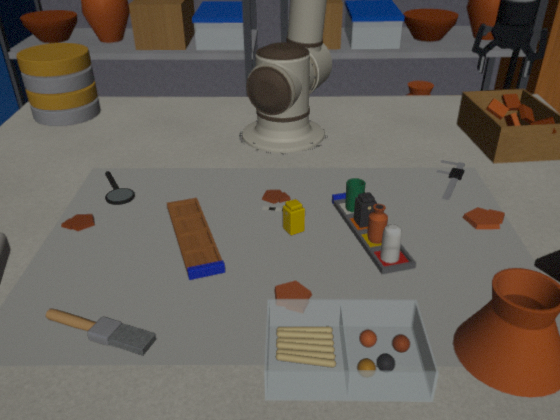

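The top view shows the grey rack with its blue end near (190,306). Counted from blue it holds the beaker (181,285), loom weight (174,252), juglet (164,220) and pestle (155,186). The wooden rack's blue end is far from the robot, at (340,163). The scene view agrees with this.

Possible mix-ups:
- **Loom weight:** the dark one at (174,252) is the one I want. The yellow look-alike at (254,243) is not meant.
- **Juglet:** the one in the rack at (164,220), not the big jar at (90,75).

The order in the wooden rack, from its far-from-blue end (nearest the robot), is beaker, loom weight, juglet, pestle.

```bash
cat > fit.py <<'E'
from h import *
from scipy.optimize import minimize
def render(cam,parts,S=4):
    m=np.zeros((420*S,560*S),np.uint8)
    for P in parts:
        q=np.array([proj(cam,p) for p in P]); h=cv2.convexHull(np.round((q+.5)*S).astype(np.int32)); cv2.fillConvexPoly(m,h,1)
    return cv2.resize(m.astype(np.float32),(560,420),interpolation=cv2.INTER_AREA)
def box(x0,x1,y0,y1,z1): return [(x,y,z) for x in(x0,x1) for y in(y0,y1) for z in(0,z1)]
RACK=[box(-.131,.131,-.035,.035,.014),box(-.145,-.131,-.035,.035,.022)]
def circ(r,z): return [(r*np.cos(a),r*np.sin(a),z) for a in np.linspace(0,6.283,24)]
def sq(r,z): return [(a*r,b*r,z) for a in(-1,1) for b in(-1,1)]
OBJ={"juglet":[circ(.019,.012)+circ(.019,.056)+circ(.012,.002),circ(.009,.056)+circ(.009,.07),circ(.013,.074)+circ(.013,.078)],
"loom_weight":[sq(.018,0)+sq(.018,.058),sq(.014,.058)+sq(.014,.068)],
"pestle":[circ(.018,0)+circ(.018,.06)+circ(.012,.068)+circ(.003,.072)],"beaker":[circ(.019,0)+circ(.021,.066)]}
def place(parts,x,y,a,z=0):
    c,s=np.cos(a),np.sin(a); return [[(x+c*p[0]-s*p[1],y+s*p[0]+c*p[1],z+p[2]) for p in P] for P in parts]
def fit(masks,parts,x0,z=0,yaw=True):
    def f(v):
        L=0
        for cam,M in masks.items():
            r=render(cam,place(parts,v[0],v[1],v[2] if yaw else x0[2],z)); L+=1-np.minimum(r,M).sum()/np.maximum(r,M).sum()
        return L
    n=3 if yaw else 2; s=np.vstack([np.zeros(n)]+[np.eye(n)[i]*(.01,.01,.1)[i] for i in range(n)])+np.array(x0[:n])
    r=minimize(f,x0[:n],method="Nelder-Mead",options=dict(initial_simplex=s,xatol=2e-4,fatol=1e-4)); return r.x,r.fun
E
cat > m.py <<'E'
from fit import *
def mask(c,n,x0):
    L=outline_of(c,n)
    if not L: return None
    q=proj(c,(x0[0],x0[1],.03)); L=[l for l in L if np.hypot(*(np.array(l["xy"])-q))<25]
    return L[0]["mask"].astype(np.float32) if L else None
camera("top");camera("scene")
g={"archive_rack":(.515,-.187,np.pi+.32),"dig_rack":(.508,.185,.31)}
for n,x0 in g.items():
    ms={}
    for c in("top","scene"):
        L=outline_of(c,n); 
        for l in L[:2]: print(n,c,l["confidence"],l["mask"].sum())
        if L: ms[c]=L[0]["mask"].astype(np.float32)
    for cs in (["top"],["scene"],["top","scene"]):
        if n=="dig_rack": # fill object-occluded parts: ignore pixels outside by convex hull
            pass
        k={c:ms[c] for c in cs if c in ms}
        if k: v,e=fit(k,RACK,x0); print(n,cs,v[:2].round(4),np.degrees(v[2]).round(2),round(e,3))
for n,x0 in {"juglet":(.5426,.196,.31),"loom_weight":(.482,.178,.31),"pestle":(.602,.212,.31),"beaker":(.422,.157,.31)}.items():
    for c in("top","scene"):
        M=mask(c,n,x0)
        if M is not None: v,e=fit({c:M},OBJ[n],x0,.007,n=="loom_weight"); print(n,c,v.round(4),round(e,3),M.sum())
im=np.load("top1.npy"); save("crop.png",cv2.resize(im[155:325,120:290],(595,595),interpolation=cv2.INTER_CUBIC))
E
python3 m.py
```

```text
archive_rack top 0.97 5279
archive_rack scene 0.93 2846
archive_rack ['top'] [ 0.5182 -0.1863] 199.35 0.035
archive_rack ['scene'] [ 0.5154 -0.1864] 199.16 0.024Traceback (most recent call last):
  File "m.py", line 19, in <module>
    if k: v,e=fit(k,RACK,x0); print(n,cs,v[:2].round(4),np.degrees(v[2]).round(2),round(e,3))
              ~~~^^^^^^^^^^^
  File "fit.py", line 24, in fit
    r=minimize(f,x0[:n],method="Nelder-Mead",options=dict(initial_simplex=s,xatol=2e-4,fatol=1e-4)); return r.x,r.fun
    res = _minimize_neldermead(fun, x0, args, callback, bounds=bounds,
                               **options)
    fxr = func(xr)
    fx = function(np.copy(x), *(wrapper_args + args))
  File "fit.py", line 21, in f
    r=render(cam,place(parts,v[0],v[1],v[2] if yaw else x0[2],z)); L+=1-np.minimum(r,M).sum()/np.maximum(r,M).sum()
  File "fit.py", line 6, in render
    q=np.array([proj(cam,p) for p in P]); h=cv2.convexHull(np.round((q+.5)*S).astype(np.int32)); cv2.fillConvexPoly(m,h,1)
                ~~~~^^^^^^^
  File "h.py", line 10, in proj
    m=camera_model(cam); p=np.array(m["R"])@np.array(X)+np.array(m["t"]); s=p[:2]/p[2]; s=s*(1+m["k1"]*(s@s))
ValueError: time passes only in moves, steps and waits
```

The repeated camera_model calls hit a limit, so I'll cache the models.

```bash
python3 - <<'E'
s=open("h.py").read().replace("def ray","_cm=camera_model\n_c={}\ndef camera_model(n):\n    if n not in _c: _c[n]=_cm(n)\n    return _c[n]\ndef ray",1)
open("h.py","w").write(s)
E
python3 m.py; python3 -c "
from h import *;print(bot.get_obs()['time'])"
```

```text
archive_rack top 0.66 524
archive_rack scene 0.59 2848
archive_rack ['top'] [ 0.515 -0.187] 198.33 1.0
archive_rack ['scene'] [ 0.5152 -0.1866] 199.15 0.024
archive_rack ['top', 'scene'] [ 0.5152 -0.1866] 199.15 1.024
dig_rack top 0.62 2152
dig_rack scene 0.93 1080
dig_rack ['top'] [0.5123 0.1879] 16.41 0.616
dig_rack ['scene'] [0.5093 0.1869] 16.26 0.652
dig_rack ['top', 'scene'] [0.5119 0.1879] 16.33 1.272
juglet top [0.5421 0.1938] 0.061 433.0
juglet scene [0.5414 0.1921] 0.147 573.0
loom_weight top [0.4803 0.1765 0.2966] 0.112 485.0
loom_weight scene [ 0.4749  0.1751 -0.0753] 0.18 575.0
pestle top [0.6024 0.2124] 0.06 441.0
pestle scene [0.599  0.2119] 0.058 681.0
beaker top [0.4204 0.1604] 0.114 462.0
beaker scene [0.4168 0.1617] 0.305 423.0
2.0
```

View pics/crop.png

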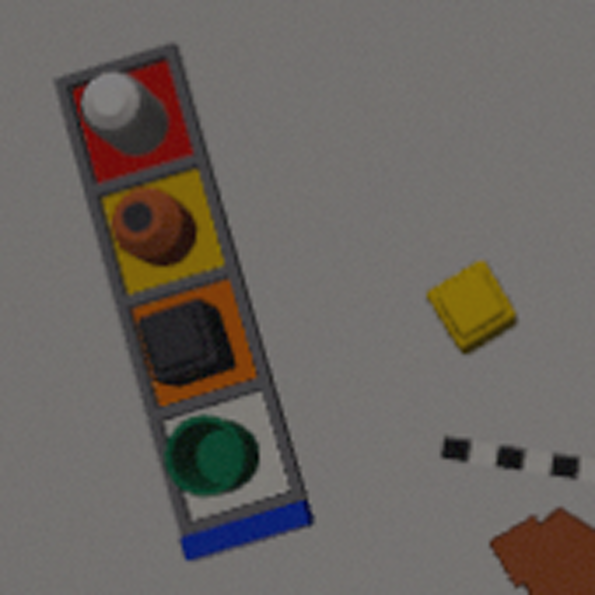

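The crop confirms the dark square loom weight on orange at (174,252). The yellow one is loose on the table. I'll start with the pestle.

>>> move_arm([
  [0.025,-0.019,-0.005],
  [0.025,-0.019,-0.005],
  [0.025,-0.019,-0.005],
  [0.025,-0.019,-0.005],
  [0.025,-0.019,-0.005],
  [0.025,-0.019,-0.005],
  [0.025,-0.019,-0.005],
  [0.025,-0.019,-0.005],
  [0.025,-0.019,-0.005],
  [0.025,-0.019,-0.005],
], jaw=[0,0,0,0,0,0,0,0,0,0], yaw=[0.07,0.07,0.07,0.07,0.07,0.07,0.07,0.07,0.07,0.07], force=40)

```text
time: 2.83
ee_pos: [0.4757, 0.3108, 0.3546]
tcp_rot: [180.0, 0.0, -163.8]
wrist_force: [0.2, -0.7, 0.5]
opening: 0.0852
grasp_force: 0.0
```

```bash
python3 -c "
from h import *;o=bot.get_obs();print(o['time'],o['q'],o['ee_pos'],o['tcp_rot'])"
```

```text
2.8333 [3.31590031e+01 6.72839871e+00 6.41356015e+00 8.96686274e+01
 4.03746392e-04 1.69670064e+01] [0.47574233 0.31083205 0.35455533] [ 1.79994789e+02  1.56965569e-02 -1.63808004e+02]
```

>>> move_arm([
  [0.021,-0.0165,0],
  [0.021,-0.0165,0],
  [0.021,-0.0165,0],
  [0.021,-0.0165,0],
  [0.021,-0.0165,0],
  [0.021,-0.0165,0],
  [0,0,-0.02],
  [0,0,-0.02],
  [0,0,-0.02],
  [0,0,-0.02],
], jaw=[0,0,0,0,0,0,0,0,0,0], yaw=[0,0,0,0,0,0,0,0,0,0])

```text
time: 3.67
ee_pos: [0.6008, 0.2127, 0.2736]
tcp_rot: [180.0, -0.0, -164.0]
wrist_force: [-0.2, -0.5, -0.1]
opening: 0.0855
grasp_force: 0.0
```

```bash
python3 -c "
from h import *
a=camera('top');b=camera('scene');print(bot.get_obs()['ee_pos'])
save('c2.png',np.hstack([cv2.resize(a[130:330,100:280],(360,400)),cv2.resize(b[120:300,300:480],(400,400))]))"
```

```text
[0.59995771 0.21268164 0.27096662]
```

View pics/c2.png

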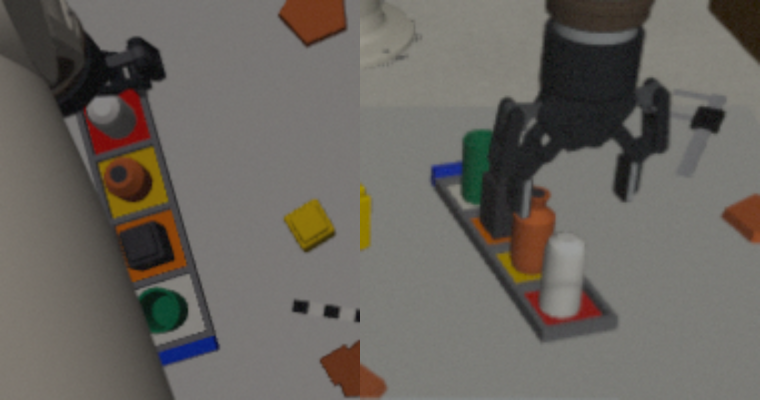

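The gripper straddles the pestle (scene crop 565,240), which is upright. I'll check the finger tip projection against the calibration.

```bash
python3 -c "
from h import *
c,s=np.cos(np.radians(16)),np.sin(np.radians(16))
for w in(-.05,.05):
  p=proj('scene',(.6-s*w,.2127+c*w,.1+.011));print((p-[300,120])/.45+[360,0])
print((proj('scene',(.6008,.2122,.079))-[300,120])/.45+[360,0])"
```

```text
[515.4381131  212.34737211]
[625.83769531 194.9021868 ]
[566.66416257 235.99349211]
```

>>> move_arm([
  [0,0,-0.018],
  [0,0,-0.018],
  [0,0,-0.018],
  [0,0,-0.018],
  [0,0,0],
  [0,0,0],
  [0,0,0],
  [0,0,0],
  [0,0,0],
  [0,0,0],
], jaw=[0,0,0,0,0,1,1,1,1,1], yaw=[0,0,0,0,0,0,0,0,0,0], force=40)

```text
time: 4.6
ee_pos: [0.6011, 0.2131, 0.2044]
tcp_rot: [180.0, 0.1, -164.0]
wrist_force: [0.5, -0.5, 6.6]
opening: 0.0352
grasp_force: 39.7
```

>>> move_arm([
  [0,0,0.015],
  [0,0,0.025],
  [0,0,0.03],
  [0,0,0.03],
  [0,-0.015,0],
  [0,-0.03,0],
  [0,-0.03,0],
  [0,-0.03,0],
  [0,-0.03,0],
  [0,-0.03,0],
], jaw=[1,1,1,1,1,1,1,1,1,1], yaw=[0,0,0,0,0,0,0.01,0.01,0.01,0.01])

```text
time: 5.43
ee_pos: [0.6003, 0.0465, 0.3026]
tcp_rot: [-180.0, -0.0, -161.7]
wrist_force: [-0.1, 0.1, -0.9]
opening: 0.0351
grasp_force: 40.3
```

>>> move_arm([
  [0.001,-0.03,0],
  [0.001,-0.03,0],
  [0.001,-0.03,0],
  [0.001,-0.03,0],
  [0.001,-0.03,0],
  [0.001,-0.03,0],
  [0,-0.015,0],
  [0,-0.007,0],
  [0,0,0],
  [0,0,0],
], jaw=[1,1,1,1,1,1,1,1,1,1], yaw=[0.01,0.01,0,0,0,0,0,0,0,0])

```text
time: 6.27
ee_pos: [0.6066, -0.1534, 0.3026]
tcp_rot: [180.0, -0.0, -160.6]
wrist_force: [-0.8, 1.2, -1.8]
opening: 0.035
grasp_force: 40.4
```

```bash
python3 -c "
from h import *
a=camera('top');b=camera('scene');o=bot.get_obs();print(o['ee_pos'],o['wrist_force'])
save('c3.png',np.hstack([cv2.resize(a[130:330,280:460],(360,400)),cv2.resize(b[120:300,110:290],(400,400))]))
from fit import *
for v in((.5182,-.1863,np.radians(199.35)),(.5154,-.1864,np.radians(199.16))):
  print([(round(v[0]+np.cos(v[2])*k,4),round(v[1]+np.sin(v[2])*k,4)) for k in(-.096,-.032,.032,.096)])
"
```

```text
[ 0.60674433 -0.15270763  0.30268753] [-0.07852521  0.06597358 -3.57696423]
[(np.float64(0.6088), np.float64(-0.1545)), (np.float64(0.5484), np.float64(-0.1757)), (np.float64(0.488), np.float64(-0.1969)), (np.float64(0.4276), np.float64(-0.2181))]
[(np.float64(0.6061), np.float64(-0.1549)), (np.float64(0.5456), np.float64(-0.1759)), (np.float64(0.4852), np.float64(-0.1969)), (np.float64(0.4247), np.float64(-0.2179))]
```

View pics/c3.png

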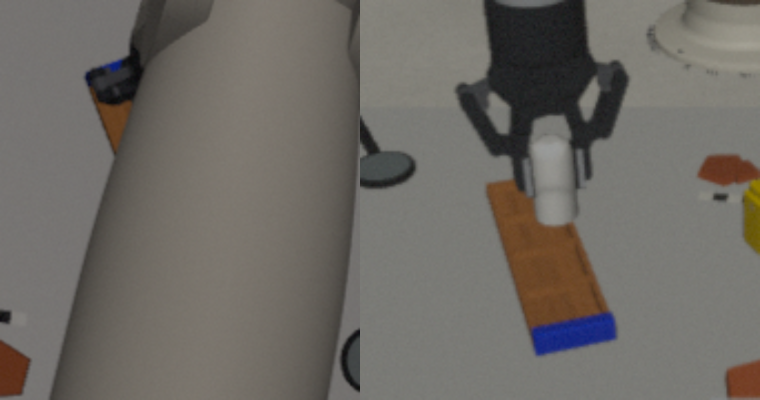

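The pestle hangs upright above the blue-end cell. Now I'll lower and release it.

>>> move_arm([
  [0.0005,-0.002,-0.03],
  [0,0,-0.03],
  [0,0,-0.025],
  [0,0,-0.01],
  [0,0,-0.005],
  [0,0,0],
  [0,0,0],
  [0,0,0],
  [0,0,0],
  [0,0,0],
], jaw=[1,1,1,1,1,1,0,0,0,0], yaw=[0,0,0,0,0,0,0,0,0,0])

```text
time: 7.2
ee_pos: [0.6075, -0.156, 0.2038]
tcp_rot: [-179.9, 0.1, -160.6]
wrist_force: [0.2, -0.1, -0.4]
opening: 0.081
grasp_force: 0.0
```

>>> move_arm([
  [0,0,0.02],
  [0,0,0.03],
  [0,0,0.03],
  [0,0,0.02],
  [-0.005,0.02,0],
  [-0.006,0.032,0],
  [-0.006,0.032,0],
  [-0.006,0.032,0],
  [-0.006,0.032,0],
  [-0.006,0.032,0],
], jaw=[0,0,0,0,0,0,0,0,0,0], yaw=[0,0,0,0,-0.01,-0.01,-0.01,-0.01,-0.01,0])

```text
time: 8.03
ee_pos: [0.5717, 0.0253, 0.3033]
tcp_rot: [-180.0, 0.1, -163.5]
wrist_force: [0.6, 0.8, 0.5]
opening: 0.0852
grasp_force: 0.0
```

>>> move_arm([
  [-0.006,0.032,0],
  [-0.006,0.032,0],
  [-0.006,0.032,0],
  [-0.006,0.032,0],
  [-0.006,0.032,0],
  [0,0.01,0],
  [0,0,0],
  [0,0,0],
  [0,0,0],
  [0,0,0],
], jaw=[0,0,0,0,0,0,0,0,0,0], yaw=[0,0,0,0,0,0,0,0,0,0])

```text
time: 8.87
ee_pos: [0.5425, 0.1929, 0.3028]
tcp_rot: [-180.0, 0.0, -163.5]
wrist_force: [-0.1, 0.2, 0.4]
opening: 0.0854
grasp_force: 0.0
```

```bash
python3 -c "
from h import *
a=camera('top');b=camera('scene');o=bot.get_obs();print(o['time'],o['ee_pos'],o['tcp_rot'],o['wrist_force'])
save('c4.png',np.hstack([cv2.resize(a[130:330,100:460],(400,222)),cv2.resize(b[120:300,150:450],(400,240))[:222]]))
c,s=np.cos(np.radians(16)),np.sin(np.radians(16))
"
```

```text
8.9667 [0.54244028 0.19296122 0.30275362] [-1.79995390e+02  3.78846059e-03 -1.63517286e+02] [ 0.85770902  0.55626504 -0.61421055]
```

View pics/c4.png

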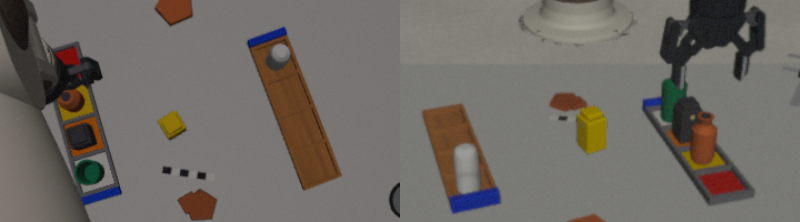

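The pestle stands upright in the blue-end cell (280,52 in the crop), and the gripper is above the juglet. Next is the juglet grasp.

>>> move_arm([
  [0,0,-0.025],
  [0,0,-0.025],
  [0,0,-0.03],
  [0,0,-0.02],
  [0,0,0],
  [0,0,0],
  [0,0,0],
  [0,0,0],
  [0,0,0],
  [0,0,0],
], jaw=[0,0,0,0,0,1,1,1,1,1], yaw=[0,0,0,0,0,0,0,0,0,0], force=40)

```text
time: 9.8
ee_pos: [0.5427, 0.1941, 0.2046]
tcp_rot: [-180.0, 0.2, -163.4]
wrist_force: [-0.1, -0.9, 7.2]
opening: 0.0368
grasp_force: 40.1
```

>>> move_arm([
  [0,0,0.015],
  [0,0,0.025],
  [0,0,0.03],
  [0,0,0.03],
  [0,-0.02,0],
  [0,-0.03,0],
  [0,-0.03,0],
  [0,-0.03,0],
  [0,-0.03,0],
  [0,-0.03,0],
], jaw=[1,1,1,1,1,1,1,1,1,1], yaw=[0,0,0,0,0,0.01,0.01,0.01,0.01,0.01])

```text
time: 10.63
ee_pos: [0.5419, 0.0227, 0.3034]
tcp_rot: [-180.0, 0.1, -160.5]
wrist_force: [1.0, 0.8, -0.4]
opening: 0.0367
grasp_force: 40.3
```

>>> move_arm([
  [0.001,-0.03,0],
  [0.001,-0.03,0],
  [0.001,-0.03,0],
  [0.001,-0.03,0],
  [0.001,-0.03,0],
  [0,-0.03,0],
  [0,-0.015,0],
  [0,-0.004,0],
  [0,0,0],
  [0,0,0],
], jaw=[1,1,1,1,1,1,1,1,1,1], yaw=[0,0,0,0,0,0,0,0,0,0])

```text
time: 11.47
ee_pos: [0.5472, -0.1746, 0.3029]
tcp_rot: [180.0, 0.0, -160.6]
wrist_force: [-0.5, -0.1, -0.6]
opening: 0.0368
grasp_force: 40.4
```

>>> move_arm([
  [0,-0.001,-0.03],
  [0,0,-0.03],
  [0,0,-0.025],
  [0,0,-0.01],
  [0,0,-0.006],
  [0,0,0],
  [0,0,0],
  [0,0,0],
  [0,0,0],
  [0,0,0],
], jaw=[1,1,1,1,1,1,0,0,0,0], yaw=[0,0,0,0,0,0,0,0,0,0])

```text
time: 12.3
ee_pos: [0.5474, -0.1759, 0.2024]
tcp_rot: [-180.0, 0.0, -160.6]
wrist_force: [-0.0, -0.2, 0.0]
opening: 0.0825
grasp_force: 0.0
```

>>> move_arm([
  [0,0,0.02],
  [0,0,0.03],
  [0,0,0.03],
  [0,0,0.02],
  [-0.005,0.02,0],
  [-0.006,0.032,0],
  [-0.006,0.032,0],
  [-0.006,0.032,0],
  [-0.006,0.032,0],
  [-0.006,0.032,0],
], jaw=[0,0,0,0,0,0,0,0,0,0], yaw=[0,0,0,0,-0.01,-0.01,-0.01,-0.01,-0.01,0])

```text
time: 13.13
ee_pos: [0.5117, 0.0053, 0.3021]
tcp_rot: [-180.0, 0.0, -163.5]
wrist_force: [0.3, 0.6, 0.9]
opening: 0.0854
grasp_force: 0.0
```

>>> move_arm([
  [-0.006,0.032,0],
  [-0.006,0.032,0],
  [-0.006,0.032,0],
  [-0.006,0.032,0],
  [-0.006,0.032,0],
  [-0.003,0.01,0],
  [0,0,0],
  [0,0,0],
  [0,0,0],
  [0,0,0],
], jaw=[0,0,0,0,0,0,0,0,0,0], yaw=[0,0,0,0,0,0,0,0,0,0])

```text
time: 13.97
ee_pos: [0.4795, 0.173, 0.3018]
tcp_rot: [-180.0, 0.0, -163.5]
wrist_force: [-0.6, 0.1, -0.1]
opening: 0.0856
grasp_force: 0.0
```

```bash
python3 -c "
from h import *
a=camera('top');b=camera('scene');o=bot.get_obs();print(o['time'],o['ee_pos'],o['tcp_rot'],o['wrist_force'])
save('c5.png',np.hstack([cv2.resize(a[130:330,100:460],(400,222)),cv2.resize(b[120:300,150:450],(400,240))[:222]]))
"
```

```text
14.0667 [0.47946314 0.1730582  0.30172865] [-1.79993161e+02  2.17058102e-03 -1.63519739e+02] [ 0.00340205 -0.60240998  0.09484088]
```

View pics/c5.png

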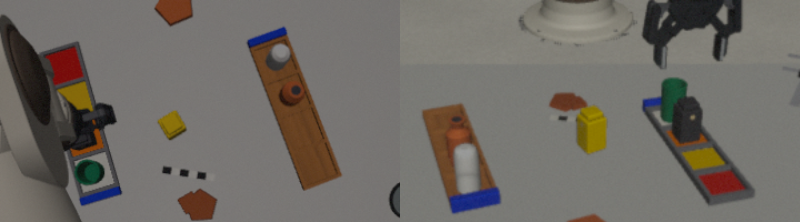

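The pestle and juglet stand upright in their cells. Next is the loom weight: shift y by +3 mm, lower and grip.

>>> move_arm([
  [0,0.003,-0.025],
  [0,0,-0.025],
  [0,0,-0.03],
  [0,0,-0.018],
  [0,0,0],
  [0,0,0],
  [0,0,0],
  [0,0,0],
  [0,0,0],
  [0,0,0],
], jaw=[0,0,0,0,0,1,1,1,1,1], yaw=[0,0,0,0,0,0,0,0,0,0], force=45)

```text
time: 14.9
ee_pos: [0.4797, 0.1772, 0.2054]
tcp_rot: [180.0, 0.2, -163.4]
wrist_force: [0.3, -0.4, 6.8]
opening: 0.0353
grasp_force: 45.5
```

>>> move_arm([
  [0,0,0.015],
  [0,0,0.025],
  [0,0,0.03],
  [0,0,0.03],
  [0,-0.02,0],
  [0,-0.03,0],
  [0,-0.03,0],
  [0,-0.03,0],
  [0,-0.03,0],
  [0,-0.03,0],
], jaw=[1,1,1,1,1,1,1,1,1,1], yaw=[0,0,0,0,0,0.01,0.01,0.01,0.01,0.01])

```text
time: 15.73
ee_pos: [0.4789, 0.0057, 0.3041]
tcp_rot: [-180.0, 0.0, -160.5]
wrist_force: [1.1, -0.0, -1.9]
opening: 0.0353
grasp_force: 45.1
```

>>> move_arm([
  [0.001,-0.03,0],
  [0.001,-0.03,0],
  [0.001,-0.03,0],
  [0.001,-0.03,0],
  [0.001,-0.03,0],
  [0.002,-0.03,0],
  [0,-0.02,0],
  [0,-0.003,0],
  [0,0,0],
  [0,0,0],
], jaw=[1,1,1,1,1,1,1,1,1,1], yaw=[0,0,0,0,0,0,0,0,0,0])

```text
time: 16.57
ee_pos: [0.4861, -0.1957, 0.3037]
tcp_rot: [180.0, -0.0, -160.6]
wrist_force: [-0.1, 0.4, -1.6]
opening: 0.0353
grasp_force: 45.3
```

>>> move_arm([
  [0,-0.001,-0.03],
  [0,0,-0.03],
  [0,0,-0.025],
  [0,0,-0.01],
  [0,0,-0.006],
  [0,0,0],
  [0,0,0],
  [0,0,0],
  [0,0,0],
  [0,0,0],
], jaw=[1,1,1,1,1,1,0,0,0,0], yaw=[0,0,0,0,0,0,0,0,0,0])

```text
time: 17.4
ee_pos: [0.4865, -0.197, 0.2035]
tcp_rot: [-180.0, 0.1, -160.6]
wrist_force: [-0.6, -0.5, 0.3]
opening: 0.0815
grasp_force: 0.0
```

>>> move_arm([
  [0,0,0.02],
  [0,0,0.03],
  [0,0,0.03],
  [0,0,0.02],
  [-0.005,0.02,0],
  [-0.006,0.032,0],
  [-0.006,0.032,0],
  [-0.006,0.032,0],
  [-0.006,0.032,0],
  [-0.006,0.032,0],
], jaw=[0,0,0,0,0,0,0,0,0,0], yaw=[0,0,0,0,-0.01,-0.01,-0.01,-0.01,-0.01,0])

```text
time: 18.23
ee_pos: [0.4506, -0.0157, 0.3031]
tcp_rot: [-180.0, 0.0, -163.5]
wrist_force: [0.4, -1.1, 0.1]
opening: 0.0855
grasp_force: 0.0
```

>>> move_arm([
  [-0.006,0.032,0],
  [-0.006,0.032,0],
  [-0.006,0.032,0],
  [-0.006,0.032,0],
  [-0.006,0.032,0],
  [-0.002,0.017,0],
  [0,0,0],
  [0,0,0],
  [0,0,0],
  [0,0,0],
], jaw=[0,0,0,0,0,0,0,0,0,0], yaw=[0,0,0,0,0,0,0,0,0,0])

```text
time: 19.07
ee_pos: [0.4193, 0.1593, 0.3028]
tcp_rot: [-180.0, 0.0, -163.5]
wrist_force: [-0.1, -0.5, 0.6]
opening: 0.0853
grasp_force: 0.0
```

```bash
python3 -c "
from h import *
a=camera('top');b=camera('scene');o=bot.get_obs();print(o['time'],o['ee_pos'],o['tcp_rot'],o['wrist_force'])
save('c6.png',np.hstack([cv2.resize(a[130:330,100:460],(400,222)),cv2.resize(b[120:300,150:450],(400,240))[:222]]))
from fit import *
for c in('top','scene'):
  for r in pinpoint(c,'beaker')[:2]: print(c,r['confidence'],at(c,r['xy'],.007))
  for l in outline_of(c,'beaker')[:1]:
    print(fit({c:l['mask'].astype(np.float32)},OBJ['beaker'],(.4195,.161,0),.007,False))
"
```

```text
19.1667 [0.41938287 0.15921198 0.30276816] [-1.79994742e+02  7.26454385e-03 -1.63514691e+02] [-0.64168612 -0.33020064 -0.91202049]
(array([0.40427061, 0.13815199]), np.float64(0.8611627817153931))
scene 0.64 [0.42438013 0.1640499  0.007     ]
scene 0.52 [ 0.49759269 -0.19614042  0.007     ]
(array([0.41434281, 0.16178169]), np.float64(0.08426791429519653))
```

View pics/c6.png

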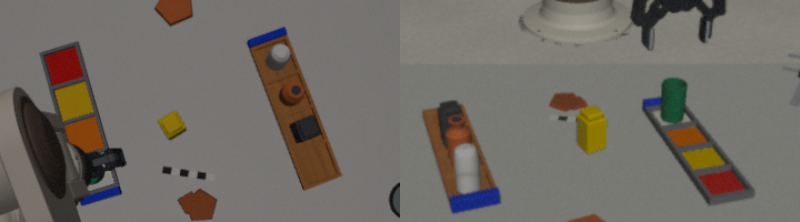

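The loom weight is upright in the third cell. Last is the beaker.

>>> move_arm([
  [-0.001,0.002,-0.025],
  [0,0,-0.025],
  [0,0,-0.03],
  [0,0,-0.019],
  [0,0,0],
  [0,0,0],
  [0,0,0],
  [0,0,0],
  [0,0,0],
  [0,0,0],
], jaw=[0,0,0,0,0,1,1,1,1,1], yaw=[0,0,0,0,0,0,0,0,0,0], force=40)

```text
time: 20.2
ee_pos: [0.4187, 0.1621, 0.2054]
tcp_rot: [-180.0, 0.2, -163.4]
wrist_force: [-0.2, -0.6, 6.3]
opening: 0.0403
grasp_force: 39.8
```

>>> move_arm([
  [0,0,0.015],
  [0,0,0.025],
  [0,0,0.03],
  [0,0,0.03],
  [0,-0.02,0],
  [0,-0.03,0],
  [0,-0.03,0],
  [0,-0.03,0],
  [0,-0.03,0],
  [0,-0.03,0],
], jaw=[1,1,1,1,1,1,1,1,1,1], yaw=[0,0,0,0,0,0.01,0.01,0.01,0.01,0.01])

```text
time: 21.03
ee_pos: [0.4179, -0.0093, 0.3045]
tcp_rot: [-180.0, 0.1, -160.5]
wrist_force: [0.6, -0.1, -1.3]
opening: 0.04
grasp_force: 40.6
```

>>> move_arm([
  [0.001,-0.03,0],
  [0.001,-0.03,0],
  [0.001,-0.03,0],
  [0.001,-0.03,0],
  [0.001,-0.03,0],
  [0.002,-0.03,0],
  [0,-0.023,0],
  [0,-0.005,0],
  [0,0,0],
  [0,0,0],
], jaw=[1,1,1,1,1,1,1,1,1,1], yaw=[0,0,0,0,0,0,0,0,0,0])

```text
time: 21.87
ee_pos: [0.4251, -0.2158, 0.3039]
tcp_rot: [180.0, 0.0, -160.6]
wrist_force: [-0.1, -0.1, -0.9]
opening: 0.0402
grasp_force: 40.7
```

>>> move_arm([
  [0.001,-0.002,-0.03],
  [0,0,-0.03],
  [0,0,-0.025],
  [0,0,-0.01],
  [0,0,-0.006],
  [0,0,0],
  [0,0,0],
  [0,0,0],
  [0,0,0],
  [0,0,0],
], jaw=[1,1,1,1,1,1,0,0,0,0], yaw=[0,0,0,0,0,0,0,0,0,0])

```text
time: 22.7
ee_pos: [0.4264, -0.218, 0.2034]
tcp_rot: [-180.0, 0.0, -160.6]
wrist_force: [-0.6, 0.1, -0.1]
opening: 0.0847
grasp_force: 0.0
```

>>> move_arm([
  [0,0,0.02],
  [0,0,0.03],
  [0,0,0.03],
  [0,0,0.03],
  [0,0.02,0.02],
  [0,0.035,0],
  [0,0.035,0],
  [0,0.035,0],
  [0,0.035,0],
  [0,0.035,0],
], jaw=[0,0,0,0,0,0,0,0,0,0], yaw=[0,0,0,0,0,0,0,0,0,0])

```text
time: 23.53
ee_pos: [0.4258, -0.0215, 0.3332]
tcp_rot: [-180.0, 0.1, -160.6]
wrist_force: [1.7, -0.3, -0.5]
opening: 0.0854
grasp_force: 0.0
```

>>> move_arm([
  [0,0.03,0],
  [0,0.03,0],
  [0,0.03,0],
  [0,0.02,0],
  [0,0,0],
  [0,0,0],
], jaw=[0,0,0,0,0,0], yaw=[0,0,0,0,0,0])

```text
time: 24.03
ee_pos: [0.4261, 0.0878, 0.3329]
tcp_rot: [-180.0, 0.0, -160.4]
wrist_force: [0.1, -0.7, -0.8]
opening: 0.0853
grasp_force: 0.0
```

```bash
python3 -c "
from h import *
a=camera('top');b=camera('scene');o=bot.get_obs();print(o['time'],o['ee_pos'],o['qd'],o['wrist_force'])
save('c7.png',np.hstack([cv2.resize(a[145:315,300:430],(390,510)),cv2.resize(b[160:290,150:250],(392,510))]))
"
```

```text
24.1333 [0.42615425 0.08661707 0.33284132] [-1.00433056 -0.0977565  -0.17633173 -0.05032428  0.03132409  0.16263081] [ 0.0496816  -0.69885713  0.27707636]
```

View pics/c7.png

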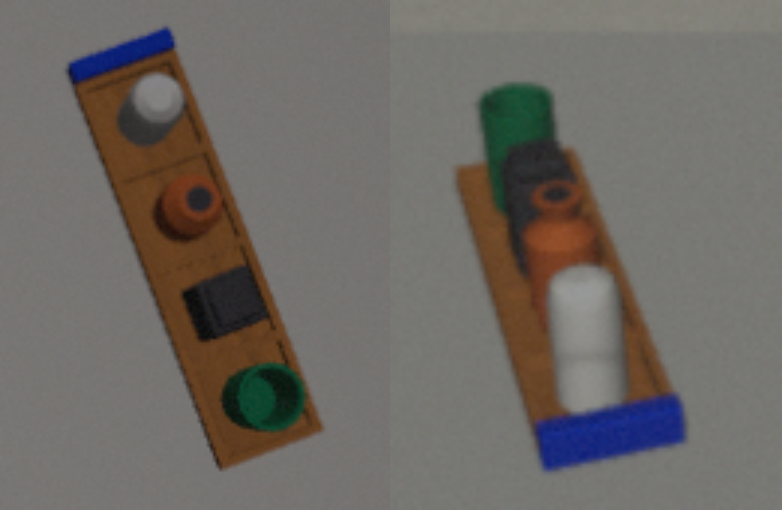

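From the blue end the wooden rack now holds pestle, juglet, loom weight and beaker. All four stand upright in their own cells and are let go.

```bash
python3 -c "
from h import *
print(bot.job_done())"
```

```text
the job is handed in; nothing more can be done
None
```

The job is handed in: the four finds stand upright and released in the wooden rack in reverse order (pestle, juglet, loom weight, beaker from its blue end), confirmed in the last camera pictures, about 24 s into the 109 s allowed; no verdict was returned.

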